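Sort the stray toys and swing the tilting bin upright

ROBOT

A 6-joint arm with a two-finger parallel gripper is mounted at the origin on the work surface. World frame = base frame: x ahead of the robot, y to its left, z up, the work surface at z = 0. Lengths are in m, angles in rad, forces in N, time in s.
With the tool pointing down it reaches from about 0.35 to 0.8 m from the base axis. Payload 7.3 kg.
Tool frame: the origin (TCP) lies at the very end of the fingers, on their centre line; the grasp point (between the pads) lies 19 mm behind it (bot.tcp_to_grasp is the z of the grasp point in the tool frame, in m); z points along the fingers, y is the line along which they close (so a half turn about z gives the same grasp; the last joint's range is limited). The gripper opens to 85 mm and grips with 20 to 120 N. Pads are 22 mm wide; open, the fingers measure 114 mm over their backs; the gripper's body (76 mm by 85 mm) begins 54 mm behind the grasp point. The pads swing forward as they close: fully open they stand 13 mm farther back than shut.
Start: joints at [-1.455, 0.342, 1.524, -0, 1.275, -0.146], TCP at [0.136, -0.507, 0.231] pointing down, gripper open.
Joint ranges: [-2.53, 2.53], [-0.77, 2.02], [0.04, 2.7], [-1, 4.14], [0.28, 2.66], [-3.11, 3.11]. Speed limits (rad/s): [2.57, 2.57, 3.14, 3.14, 3.14, 3.14].

INTERFACE

Orientations are given as a unit quaternion [x, y, z, w].
In Python, from rig import bot, set_gripper, imaging, sign_off gives the robot as it stands. The module is installed in compiled form; this text tells all that it offers. Calls block until the motion is done:
- bot.move_pose(position, orientation): joint-space move of the TCP to a pose.
- bot.line_to(position, ori=None, speed=0.15, max_force=None): straight line of the TCP; ori=None keeps the orientation; speed is the mean speed in m/s. With max_force (N) it stops when the force on the tool has changed by that much, and returns True; else False.
- bot.move_joints(angles): joint-space move.
- set_gripper(opening): opening from 0.0 (shut) to 1.0 (fully open); the grip force is fixed at half the most; returns when the fingers have stopped.
- bot.dwell(seconds).
- bot.ik(position, orientation): joint angles nearest the present ones, or None.
- imaging.camera(name): name is "side" or "top"; returns the picture (480x640x3 uint8, red, green, blue); there is no depth.
- imaging.calibration(name): a dict with "fx", "fy", "cx", "cy" (pixels), "world_to_cam" (4x4, takes a point from world to camera coordinates). Camera axes: x right, y down, z forward; pixel columns grow to the right and rows downward; lengths in m; the calibration is good to about 2 mm. A picture is of the moment at which its call begins. calibration takes no time and is no camera call.
A pose or a line that the arm cannot do raises bot.IKError and nothing moves.
- sign_off(): hands the job in; it is judged then, once.
Trained networks look in the newest picture that a camera, given by its name, has taken for a name from the list of things; names that differ only in an ending like _2 or _b are one class to them, and where a whole thing is asked for, a point or a joint stands for the part that bears it (a point fixed in the world has none). Each returns a list of dicts, best first, with "score" (0 to 1); they miss things now and then, are a little off and sometimes report something else, mostly with a low value. They report only what shows in the picture. A call takes as long as a camera call. They do not tell look-alikes from the thing itself.
- imaging.search_frame(camera, target): "extent" ([centre column, centre row, width, height] in pixels, round what is visible of it).
- imaging.outline_of(camera, target): "pixels" (480x640 bool, what is visible of it) and "extent" ([centre column, centre row, width, height] in pixels, round what is visible of it).
- imaging.spot_point(camera, target): "point" ([column, row] in pixels: a listed point, or the origin of a listed thing).
Readings, each from a call of its own:
- bot.read_t(): time.
- bot.read_joint_positions(): joint angles.
- bot.read_qd(): joint speeds.
- bot.read_effort(): joint torques, N m.
- bot.read_tcp_pos(): TCP position.
- bot.read_orientation(): TCP orientation.
- bot.read_ft_force(): force on the tool from outside, world axes, zero at the start.
- bot.read_ft_torque(): the same for the moment, N m.
- bot.read_finger_gap(): opening from 0.0 (shut) to 1.0 (fully open).
- bot.read_finger_force(): force on a finger pad.
Only numpy, scipy, OpenCV 4.12 (cv2) and the standard library are available. Lean on these libraries where they do the work, as an engineer would, in place of code of your own. Each camera call takes 0.05 s, during which the arm holds its last target. There are 200 camera calls.

TASK

Sort the two stray toys in the middle of the lost property shelf: the toy car goes into the grey tilting bin and the long-necked dinosaur into the shallow wooden tray. Swing the grey bin back until it stands fully upright, with the car left inside it. Leave the digger and the jar lid where they are.

Things in the scene. Friction and masses are not known exactly. Their poses are not given: they have to be found in the camera images.
- car: chrome toy car with black tyres, 76 long, 36 wide, 31 high, loose; grip it across its width, its widest height band is 6 to 18 above its underside. Origin: centre of its underside (tyre contact level); x along its length to the front, z up
- dinosaur: glossy orange plastic long-necked dinosaur standing on four legs, 132 long from tail tip (x -69) to snout (x +63), 34 wide at the body, 77 high at the head, loose. The round body spans x -35 to +35, its axis 40 above the feet; legs are up to 34 wide too. Origin: under the middle of the body at foot level; x towards the head, z up
- bin_stand: fixed dark steel stand that carries the tilting bin: base plate and two side cheeks, 184 wide (y), cheeks 95 high, from 15 in front of to 155 behind the pivot. Origin: on the shelf right under the middle of the pivot line (the pivot is 20 up); y along the pivot, the bin opens towards -x; the stand may be turned a little and stands left or right
- tilt_bin (a joint): swing of the grey bin about its pivot, rad: 0 = fully upright against its stop, grows as the bin's top leans forward to the stand's -x side, stop at 0.75. It starts leaning forward, and the stiff pivot keeps it where it is left; pushing the lip towards the stand's +x takes under 6 N.
- bin_floor (a point): centre of the bin's inner floor, turns with the bin: x to its back wall, y along its width, z up out of the bin; the bin is open topped, outside 140 deep, 160 wide, front wall 150 high, back wall 90 high, walls 5; the pivot is its lower front edge
- bin_mouth (a point): middle of the bin's open mouth, 115 above bin_floor in the bin's own axes, turns with the bin
- bin_lip (a point): middle of the rounded lip (radius 8) on the top edge of the bin's front wall, 150 from the pivot; turns with the bin. Push here to swing the bin upright
- tray: fixed shallow plywood tray, open on top, outside 180 (x) by 220 (y) by 45 high, walls and floor 6. Origin: centre of its underside, z up; stands left or right
- digger: yellow toy digger, about 135 long, 66 wide, 90 high, loose, leave alone. Origin: centre of its underside
- jar_lid: green ceramic jar lid, disc of 76 diameter with a knob, 34 high, loose, leave alone. Origin: centre of its underside
Not all that is in view belongs to the job. Several things have the shape of the car; the one meant has the colours described above.

How it is judged:
By the outcome, as a careful person would: the job done as asked, in the order asked, and still so for the second after the job is handed in, with the robot touching nothing.
It also fails if it takes over 72 s, if anything falls off the work surface, if the arm or the gripper's body presses on something with over 40 N, if the wrist force passes 120 N, or if a joint passes its speed limit or range.

## Working session

There is one attempt and no reset: what is moved stays moved. The work goes in short steps, each a Python script; the robot and the scene stay as the last script left them, time stands still between calls to the robot, and variables do not carry over. Pictures are saved under pics/ and viewed, at most 10 in all, crops included, and the job is handed in when it is done.

```bash
mkdir -p pics; cat > h.py <<'E'
import numpy as np, cv2
from rig import bot,set_gripper,imaging,sign_off
from scipy.spatial.transform import Rotation as R
def proj(c,P):
    k=imaging.calibration(c);P=np.atleast_2d(P)
    q=(np.c_[P,np.ones(len(P))]@np.array(k['world_to_cam']).T)[:,:3]
    return np.c_[k['fx']*q[:,0]/q[:,2]+k['cx'],k['fy']*q[:,1]/q[:,2]+k['cy']]
def ray(c,p):
    k=imaging.calibration(c);T=np.linalg.inv(np.array(k['world_to_cam']))
    d=T[:3,:3]@np.array([(p[0]-k['cx'])/k['fx'],(p[1]-k['cy'])/k['fy'],1]);return T[:3,3],d
def at_z(c,p,z):
    o,d=ray(c,p);return o+d*(z-o[2])/d[2]
def tri(p,q):
    o1,d1=ray('top',p);o2,d2=ray('side',q)
    s=np.linalg.lstsq(np.c_[d1,-d2],o2-o1,rcond=None)[0]
    a,b=o1+s[0]*d1,o2+s[1]*d2;return (a+b)/2,np.linalg.norm(a-b)
def down(yaw): # closing axis y at angle yaw+90 ; tool x along yaw
    return (R.from_euler('z',yaw)*R.from_euler('x',np.pi)).as_quat()
def snap(c,n):
    im=imaging.camera(c);cv2.imwrite(f'pics/{n}.png',im[:,:,::-1]);return im
E
python3 - <<'E'
from h import *
for c in('top','side'):
    snap(c,c+'0');k=imaging.calibration(c);T=np.linalg.inv(np.array(k['world_to_cam']));print(c,k['fx'],T.round(2).tolist())
    for n in('car','dinosaur','bin_stand','tilt_bin','tray','digger','jar_lid'):
        for f in imaging.search_frame(c,n)[:6]: print(' F',n,round(f['score'],2),np.round(f['extent']).tolist())
    for n in('car','dinosaur','bin_stand','bin_floor','bin_mouth','bin_lip','tray'):
        for f in imaging.spot_point(c,n)[:5]: print(' P',n,round(f['score'],2),np.round(f['point'],1).tolist(),at_z(c,f['point'],0).round(3).tolist())
a=cv2.imread('pics/top0.png');b=cv2.imread('pics/side0.png')
E
```

```text
top 467.3526639764041 [[0.03, -0.99, 0.14, 0.4], [-1.0, -0.03, 0.0, -0.01], [0.0, -0.14, -0.99, 1.13], [0.0, 0.0, 0.0, 1.0]]
 F car 0.97 [267.0, 326.0, 24.0, 30.0]
 F car 0.93 [346.0, 231.0, 23.0, 36.0]
 F car 0.83 [263.0, 208.0, 38.0, 28.0]
 F car 0.8 [281.0, 277.0, 19.0, 36.0]
 F car 0.75 [303.0, 216.0, 15.0, 33.0]
 F dinosaur 0.59 [324.0, 280.0, 20.0, 56.0]
 F bin_stand 0.58 [173.0, 209.0, 99.0, 102.0]
 F bin_stand 0.2 [167.0, 214.0, 89.0, 94.0]
 F tilt_bin 0.68 [167.0, 215.0, 90.0, 88.0]
 F tray 0.86 [435.0, 248.0, 100.0, 96.0]
 F digger 0.85 [364.0, 163.0, 30.0, 50.0]
 F digger 0.73 [172.0, 209.0, 100.0, 102.0]
 F jar_lid 0.59 [283.0, 161.0, 25.0, 27.0]
 P car 0.94 [268.0, 329.0] [0.343, 0.106, 0.0]
 P car 0.93 [302.5, 213.7] [0.624, 0.033, 0.0]
 P car 0.85 [279.4, 274.9] [0.472, 0.084, 0.0]
 P car 0.71 [263.4, 207.4] [0.637, 0.13, 0.0]
 P car 0.62 [349.2, 231.8] [0.583, -0.083, 0.0]
 P dinosaur 0.57 [322.2, 273.7] [0.478, -0.019, 0.0]
 P bin_stand 0.97 [181.3, 229.6] [0.576, 0.328, 0.0]
 P bin_floor 0.86 [175.4, 197.7] [0.656, 0.348, 0.0]
 P bin_mouth 0.9 [158.0, 219.4] [0.6, 0
[... 592 characters left out ...]
_bin 0.83 [295.0, 167.0, 111.0, 89.0]
 F tray 0.59 [377.0, 408.0, 152.0, 143.0]
 F digger 0.92 [441.0, 299.0, 74.0, 50.0]
 F digger 0.43 [399.0, 248.0, 34.0, 20.0]
 F jar_lid 0.91 [400.0, 248.0, 36.0, 18.0]
 P car 0.82 [270.2, 277.9] [0.473, 0.081, 0.0]
 P car 0.76 [346.9, 322.5] [0.578, -0.085, 0.0]
 P car 0.73 [347.5, 276.3] [0.623, 0.038, 0.0]
 P car 0.62 [340.3, 243.7] [0.645, 0.145, 0.0]
 P car 0.6 [207.1, 284.8] [0.348, 0.099, 0.0]
 P dinosaur 0.92 [276.4, 311.1] [0.461, -0.016, 0.0]
 P bin_stand 0.7 [293.9, 203.6] [0.591, 0.331, 0.0]
 P bin_mouth 0.84 [285.3, 145.0] [0.649, 0.632, -0.0]
 P bin_lip 0.81 [253.6, 158.4] [0.546, 0.583, 0.0]
 P tray 0.84 [369.1, 414.1] [0.543, -0.283, 0.0]
```

View pics/top0.png

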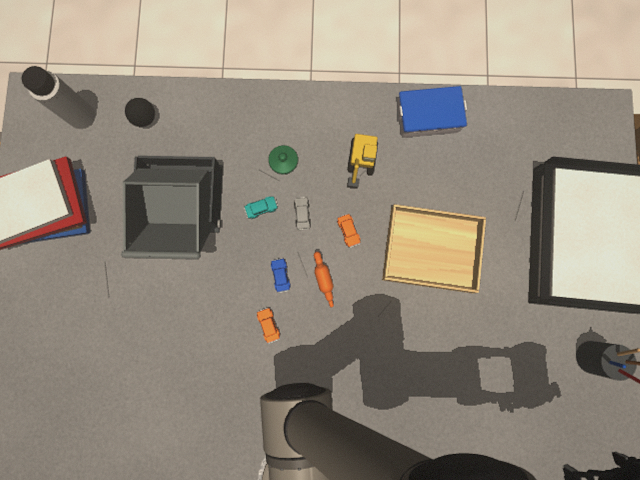

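View pics/side0.png

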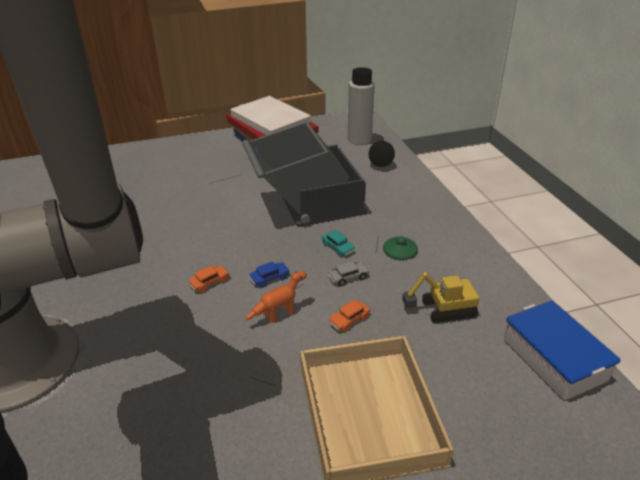

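Car-shaped candidates (top image): orange (267,326), orange (347,230), teal (262,208), blue (281,276) and silver-grey with dark tyres (303,213). By the description I choose the silver one. The dinosaur is at (324,280), the digger at (364,163), the lid at (283,161), the bin at left (170,210) and the tray at right (435,248).

```bash
python3 - <<'E'
from h import *
T=snap('top','t1');S=snap('side','s1')
a=cv2.resize(T[180:270,240:370],None,fx=3,fy=3,interpolation=cv2.INTER_CUBIC);b=cv2.resize(T[145:270,110:240],None,fx=3,fy=3,interpolation=cv2.INTER_CUBIC)
c=cv2.resize(S[115:235,235:375],None,fx=2.8,fy=2.8,interpolation=cv2.INTER_CUBIC);d=cv2.resize(S[225:335,235:375],None,fx=2.8,fy=2.8,interpolation=cv2.INTER_CUBIC)
out=np.zeros((600,800,3),np.uint8)
for im,(x,y) in((a,(0,0)),(b,(400,0)),(c,(0,280)),(d,(400,380))):
    h,w=im.shape[:2];im=im[:600-y,:800-x];out[y:y+im.shape[0],x:x+im.shape[1]]=im
cv2.imwrite('pics/crop.png',out[:,:,::-1])
def axis(c,n,px,z):
    for o in imaging.outline_of(c,n):
        if np.hypot(*(np.array(o['extent'][:2])-px))<12:
            v,u=np.nonzero(o['pixels']);P=np.array([at_z(c,p,z)[:2] for p in np.c_[u,v]])
            (cx,cy),wh,ang=cv2.minAreaRect((P*1000).astype(np.float32))
            w,V=np.linalg.eigh(np.cov(P.T));print(c,n,round(o['score'],2),len(u),'mean',P.mean(0).round(4),'rect',np.round((cx,cy),1),np.round(wh,1),round(ang,1),'pca',np.degrees(np.arctan2(V[1,1],V[0,1])).round(1))
axis('top','car',(303,214),.015);axis('side','car',(349,272),.015)
axis('top','dinosaur',(324,278),.045);axis('side','dinosaur',(277,297),.04)
axis('top','tray',(435,248),.045)
for n in('bin_stand','bin_floor','bin_mouth','bin_lip','tray','dinosaur'):
    p=imaging.spot_point('top',n);q=imaging.spot_point('side',n)
    if p and q: X,e=tri(p[0]['point'],q[0]['point']);print(n,X.round(4),round(e,4),np.round(p[0]['point'],1),np.round(q[0]['point'],1),round(p[0]['score'],2),round(q[0]['score'],2))
E
```

```text
top car 0.86 436 mean [0.6218 0.0332] rect [622.4  33.5] [79.2 35.3] 7.1 pca -174.6
side car 0.83 678 mean [0.6213 0.0328] rect [620.8  33.2] [81.6 62.8] 6.3 pca -165.4
top dinosaur 0.61 585 mean [ 0.4658 -0.022 ] rect [462.6 -22.7] [128.5  35. ] 16.7 pca -163.1
side dinosaur 0.74 1189 mean [ 0.4639 -0.0256] rect [474.3 -22.7] [160.9  72.9] 47.5 pca -140.2Traceback (most recent call last):
  File "<stdin>", line 17, in <module>
  File "<stdin>", line 12, in axis
  File "h.py", line 12, in at_z
    o,d=ray(c,p);return o+d*(z-o[2])/d[2]
        ~~~^^^^^
  File "h.py", line 9, in ray
    k=imaging.calibration(c);T=np.linalg.inv(np.array(k['world_to_cam']))
ValueError: time passes only in moves, steps and waits
```

View pics/crop.png

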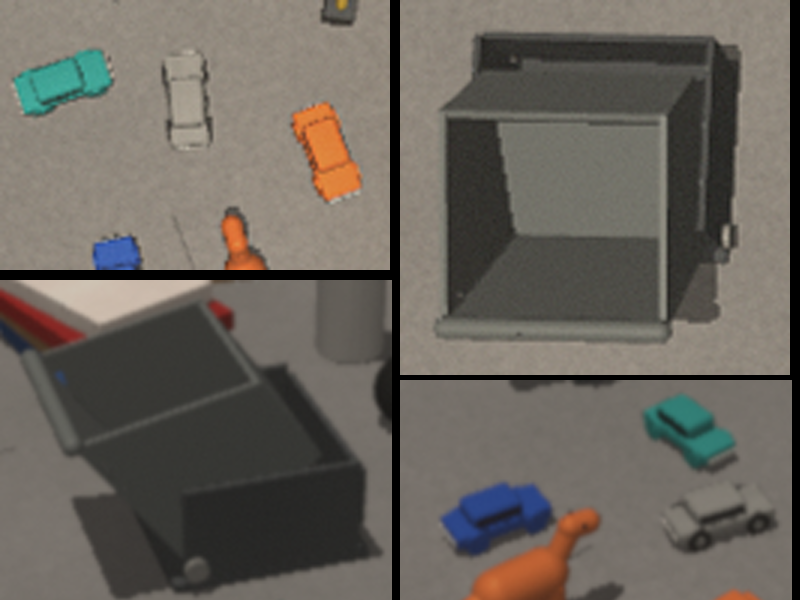

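The crop confirms that the silver car with black tyres is at top (302,213). The bin leans towards the robot, with its lip from (122,254) to (200,255). Next I fit the bin pose.

```bash
python3 - <<'E'
s=open('h.py').read()
s=s.replace("def proj","K={c:imaging.calibration(c) for c in('top','side')}\ndef proj",1).replace("k=imaging.calibration(c)","k=K[c]")
open('h.py','w').write(s)
E
cat >> h.py <<'E'
BP=dict(bin_floor=(.07,0,.005),bin_mouth=(.07,0,.12),bin_lip=(0,0,.15))
def binpt(p,q): # p=x,y,yaw,th ; q in bin axes about pivot
    a,y,h=q;c,s=np.cos(p[3]),np.sin(p[3]);X=a*c-h*s;Z=.02+a*s+h*c
    return np.array([p[0]+X*np.cos(p[2])-y*np.sin(p[2]),p[1]+X*np.sin(p[2])+y*np.cos(p[2]),Z])
def standpt(p,q):
    return np.array([p[0]+q[0]*np.cos(p[2])-q[1]*np.sin(p[2]),p[1]+q[0]*np.sin(p[2])+q[1]*np.cos(p[2]),q[2]])
def fitbin(extra=(),n=2,fix=None,verbose=True):
    from scipy.optimize import least_squares
    obs=[(c,'b',q,u,1) for c,q,u in extra]
    for _ in range(n):
        for c in('top','side'):
            imaging.camera(c)
            for k in('bin_stand','bin_floor','bin_mouth','bin_lip'):
                f=imaging.spot_point(c,k)
                if f and f[0]['score']>.5: obs.append((c,'s' if k=='bin_stand' else 'b',(0,0,0) if k=='bin_stand' else BP[k],np.array(f[0]['point']),1))
    def res(v):
        p=v if fix is None else np.r_[fix[:3],v]
        return np.concatenate([(proj(c,standpt(p,q) if t=='s' else binpt(p,q))[0]-u) for c,t,q,u,w in obs])
    r=least_squares(res,[.58,.32,0,.5] if fix is None else [.3],loss='soft_l1',f_scale=2)
    if verbose: print('bin',r.x.round(4),'resid',r.fun.reshape(-1,2).round(1).tolist())
    return r.x
E
python3 - <<'E'
from h import *
ex=[('top',(0,.08,.15),np.array([122.3,254])),('top',(0,-.08,.15),np.array([200,254.7])),('side',(0,.08,.15),np.array([245.7,140.7])),('side',(0,-.08,.15),np.array([260.7,174.6]))]
p=fitbin(ex);np.save('bin.npy',p)
for n in('tray','dinosaur'):
    a=imaging.camera('top');P=imaging.spot_point('top',n);imaging.camera('side');q=imaging.spot_point('side',n)
    if P and q: X,e=tri(P[0]['point'],q[0]['point']);print(n,X.round(4),round(e,4))
im=imaging.camera('top')
o=imaging.outline_of('top','tray')
if o:
    v,u=np.nonzero(o[0]['pixels']);P=np.array([at_z('top',x,.045)[:2] for x in np.c_[u,v]]);print(cv2.minAreaRect((P*1000).astype(np.float32)))
P=binpt(p,(.0,0,.15)),binpt(p,(.14,0,.09)),binpt(p,(.07,0,.005));print(np.round(P,3).tolist())
E
```

```text
bin [0.5872 0.3282 0.0239 0.6184] resid [[0.6, 0.2], [-1.7, -0.2], [-0.8, 1.6], [1.0, 0.5], [3.2, -5.8], [1.0, 1.4], [-0.4, -2.5], [-2.3, 3.0], [-2.2, -3.0], [1.9, -1.1], [2.0, -2.2], [0.4, -3.4], [-0.2, -0.9], [0.7, 1.3], [1.1, 1.0], [-1.8, 0.3], [-0.4, 1.1], [-1.6, -1.4]]
tray [ 0.5494 -0.2828 -0.001 ] 0.0045
dinosaur [ 0.463  -0.0236 -0.002 ] 0.0014
((541.9806518554688, -280.0579833984375), (225.32046508789062, 183.16371154785156), 83.18275451660156)
[[0.5, 0.326, 0.142], [0.649, 0.33, 0.174], [0.641, 0.33, 0.065]]
```

```bash
cat >> h.py <<'E'
def best(pos,yaw):
    c=[(abs(bot.ik(pos,down(y))[5]),y) for y in(yaw,yaw+np.pi) if bot.ik(pos,down(y)) is not None]
    return down(min(c)[1])
E
python3 - <<'E'
from h import *
t0=bot.read_t()
x,y=.622,.0334;q=best([x,y,.15],np.radians(6.5))
set_gripper(.62)
bot.move_pose([x,y,.15],q)
bot.line_to([x,y,.03],speed=.2)
hit=bot.line_to([x,y,-.004],speed=.03,max_force=4)
z=bot.read_tcp_pos();print('hit',hit,z.round(4) if hasattr(z,'round') else z)
if hit: bot.line_to([x,y,z[2]+.0015],speed=.03)
set_gripper(0);print('gap',bot.read_finger_gap(),bot.read_finger_force())
print(bot.read_tcp_pos()[2])
bot.line_to([x,y,.14],speed=.15)
print('gap',bot.read_finger_gap(),bot.read_finger_force(),bot.read_t()-t0,bot.read_t())
snap('side','s2')
E
```

```text
hit True [ 0.6218  0.0334 -0.0035]
gap 0.3561728818910465 64.39887388434727
-0.00033622321144487904
gap 0.3578400796281318 59.3525093793869 6.4917 9.8417
```

View pics/s2.png

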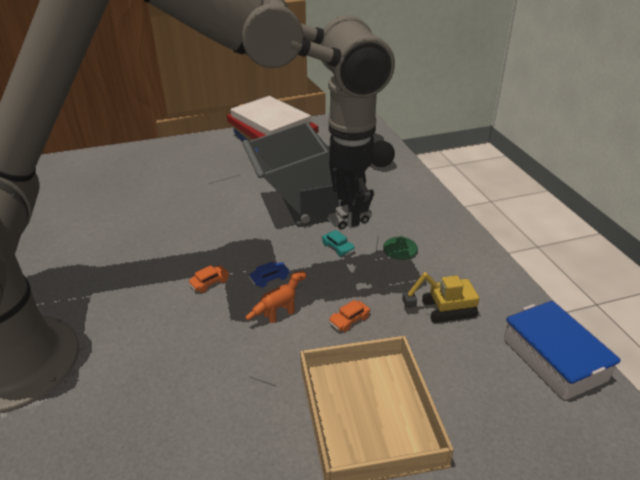

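The silver car is held in the fingers at (352,215) and the neighbours are undisturbed. Next, into the bin.

```bash
python3 - <<'E'
from h import *
p=np.load('bin.npy')
bot.line_to([.622,.0334,.27],speed=.3)
a=standpt(p,(0,0,.27));q=best(a,p[2])
bot.move_pose(a,q)
b=standpt(p,(0,0,.092));bot.line_to(b.tolist(),speed=.12,max_force=6)
print(bot.read_tcp_pos(),bot.read_finger_gap(),bot.read_ft_force())
set_gripper(.62);bot.dwell(.2)
bot.line_to(a.tolist(),speed=.25)
# dinosaur
x,y,yaw=.463,-.0228,np.radians(16.8)
q=best([x,y,.2],yaw)
bot.move_pose([x,y,.2],q)
im=snap('top','t3');S=snap('side','s3')
set_gripper(.9)
hs=bot.line_to([x,y,.021],speed=.15,max_force=6);print(hs,bot.read_tcp_pos())
set_gripper(0);print('gap',bot.read_finger_gap(),bot.read_finger_force(),bot.read_t())
cv2.imwrite('pics/c3.png',cv2.resize(np.hstack([im[140:270,100:240],S[110:240,230:370]])[:,:,::-1],None,fx=2.8,fy=2.8,interpolation=cv2.INTER_CUBIC))
E
```

```text
[0.58765949 0.32840445 0.09287711] 0.35731062920981743 [-0.23635876  0.58306199 -1.87059169]
False [ 0.46352704 -0.02291205  0.02162332]
gap 0.37726274750572364 58.950430154800415 19.9417
```

View pics/c3.png

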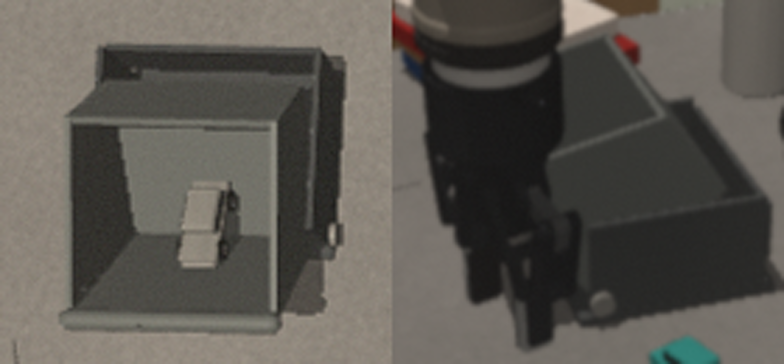

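The crop shows the car lying inside the bin, around (206,224) in the crop. The dinosaur is gripped, so I move it to the tray.

```bash
python3 - <<'E'
from h import *
bot.line_to([.463,-.0228,.17],speed=.2)
print('gap',bot.read_finger_gap(),bot.read_finger_force())
yaw=np.radians(-6.8);c=np.array([.545,-.281])+.003*np.array([np.cos(yaw),np.sin(yaw)])
# stay on the half-turn the grasp used (no half-turn ambiguity for tail/head within tray)
q=best([*c,.17],yaw);bot.move_pose([*c,.17],q)
h=bot.line_to([*c,.06],speed=.2);h=bot.line_to([*c,.025],speed=.04,max_force=5)
print(h,bot.read_tcp_pos(),bot.read_ft_force())
set_gripper(.8);bot.dwell(.2)
bot.line_to([*c,.2],speed=.2)
set_gripper(0)
p=np.load('bin.npy')
a=standpt(p,(-.17,0,.24));q=best(a,p[2]);bot.move_pose(a,q)
T=snap('top','t4');S=snap('side','s4');print(bot.read_t())
p[3]=fitbin(n=1,fix=p)[0];print(p)
cv2.imwrite('pics/c4.png',np.vstack([np.hstack([T[140:320,100:500]]),S[310:480,100:500]])[:,:,::-1])
E
```

```text
gap 0.37708270260376375 59.3322890996933
True [ 0.54755438 -0.28107299  0.02763874] [-1.31413308  0.6478393   5.99814772]
27.975
bin [0.641] resid [[-4.4, -1.7], [0.3, -1.3], [1.0, 1.1], [0.3, -0.5], [-5.0, 2.0], [0.0, -0.4]]
[0.58723839 0.32822644 0.02389075 0.64095526]
```

View pics/c4.png

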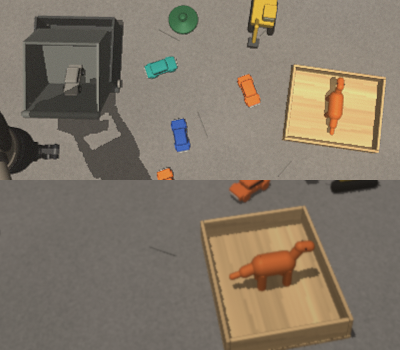

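The dinosaur stands in the tray at crop (335,105), and the bin is still leaning with the car inside. Now I push the lip.

```bash
python3 - <<'E'
from h import *
p=np.load('bin.npy');g=lambda x,z=.125:standpt(p,(x,0,z)).tolist()
bot.line_to(g(-.17),speed=.2)
h=bot.line_to(g(-.05),speed=.06,max_force=15);print(h,bot.read_tcp_pos(),bot.read_ft_force())
if not h:
    h=bot.line_to(g(.005),speed=.025,max_force=15)
t=bot.read_tcp_pos();f=bot.read_ft_force();d=np.array(t)-np.array(g(0));print(h,'stand x',d@[np.cos(p[2]),np.sin(p[2]),0],f)
bot.dwell(.3);print(bot.read_ft_force())
bot.line_to(g(-.15),speed=.1);bot.line_to(g(-.22,.25),speed=.25)
T=snap('top','t5');S=snap('side','s5');print(bot.read_t())
print(fitbin(n=1,fix=p))
cv2.imwrite('pics/c5.png',cv2.resize(np.hstack([T[140:290,100:240],S[110:260,230:370]])[:,:,::-1],None,fx=2.8,fy=2.8,interpolation=cv2.INTER_CUBIC))
E
```

```text
False [0.53705007 0.32709925 0.12504791] [-0.29075862  0.57108447 -0.41948373]
True stand x -0.023406875056547555 [-0.39786995 -0.33625318  0.93919012]
[ 0.22411838 -0.70424151 -0.7021143 ]
35.1167
bin [0.0059] resid [[0.6, -3.2], [2.0, -0.2], [1.9, -2.2], [-2.8, 1.6], [1.0, 0.6], [0.3, -1.1], [0.2, 1.3]]
[0.00592687]
```

View pics/c5.png

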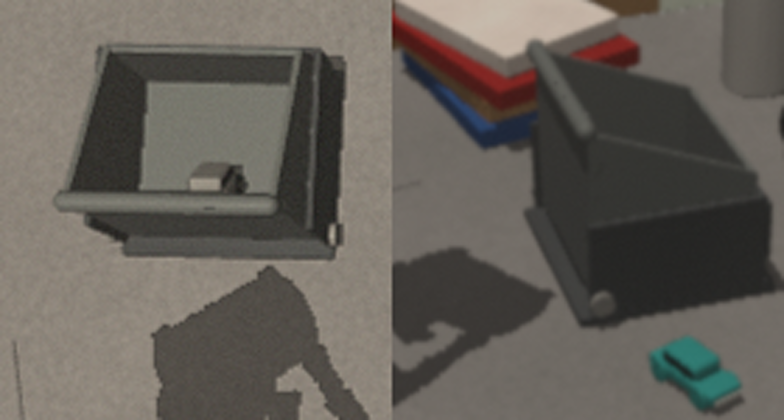

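The bin looks upright with the car inside at crop (215,180). I'll do a second gentle push to confirm it is against the stop.

```bash
python3 - <<'E'
from h import *
p=np.load('bin.npy');g=lambda x,z=.125:standpt(p,(x,0,z)).tolist()
u=np.array([np.cos(p[2]),np.sin(p[2]),0])
bot.line_to(g(-.10),speed=.25);bot.line_to(g(-.035),speed=.1,max_force=10)
for F in(4,12,22):
    h=bot.line_to(g(.003),speed=.015,max_force=F);print(F,h,(np.array(bot.read_tcp_pos())-g(0))@u,bot.read_ft_force())
bot.line_to(g(-.15),speed=.15);bot.line_to(g(-.22,.25),speed=.25);bot.dwell(.5)
snap('top','t6');snap('side','s6');print(fitbin(n=2,fix=p,verbose=False),bot.read_t())
E
```

```text
4 True -0.023626130625535584 [-0.56577298 -0.30861706  0.19879193]
12 True -0.02396013373713967 [-0.47478317  0.46481297 -0.64716387]
22 True -0.024660245176704503 [-1.71168858  0.01806243  0.40815533]
[0.01442833] 42.8667
```

View pics/t6.png

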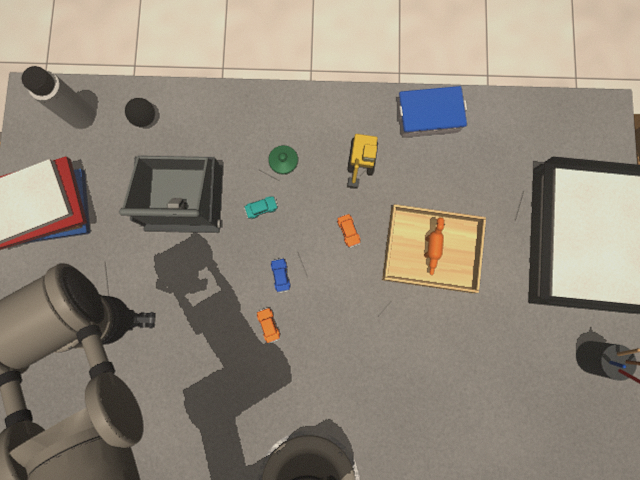

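The bin holds firm at the same point under a 22 N push, so it is upright against its stop. The car is inside at (177,203), the dinosaur is in the tray at (435,247), and the digger and lid have not moved.

```bash
python3 -c "
from h import *
print(sign_off())"
```

```text
the job is handed in; nothing more can be done
None
```

The job is handed in: the chrome car is in the upright grey bin, the dinosaur is standing in the wooden tray, the digger and jar lid were left alone, and the clock read about 43 s of the 72 s allowed.

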